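# Run the washed texture roller up the draining rack

### The job

The ring-grooved texture roller has been washed and should drain at the dry end of the rack: push it gently with your fingertips up its gutter, over the spring dog, right to the stop board at the head, so that the dog comes up behind it, then take the hand away and leave it there where it cannot roll back. Only push it, do not pinch or lift it; leave the plain roller at the foot of the other gutter, it is still in use, and do not disturb the stamp and the wooden rib beside the rack.

Things in the scene. Friction and masses are not known exactly. Their poses are not given: they have to be found in the camera images.
- gutters: Sloped deck (256 x 160 mm, 9 degrees) of the fixed wooden draining rack. x runs uphill from foot to head, y level across, z square to the gutter floor; z = 0 is the floor's upper face, origin mid-deck, 48 mm above the table. Two gutters centred at y = +36 and -36 mm, 64 mm wide inside; rails beside and between them stand 14 mm above the floor.
- foot (a point): Foot of the rack: middle of the lip, on its inner face at floor height (gutters x = -118, y = 0, z = 0 mm). The lip, 8 mm high, 3 mm thick, keeps the rollers from running out. Below and beyond it is only a drip tray on the table, 11 mm high, reaching 70 mm out from this point.
- stop (a point): Head of the rack: middle of the stop board, on the plane of its cork buffers at floor height (gutters x = 115, y = 0, z = 0 mm). The board spans both gutters and stands 36 mm above the floor.
- dog_left (a joint): Spring dog of the gutter at y = +36 mm: steel tongue, 12 mm wide, in a slot in mid-floor, pivoted at gutters x = 20 mm, rising uphill to its nose at x = 62 mm, 11 mm above the floor. Reads 0 standing up, about 0.4 rad pressed flush; a light spring (1 N at the nose) lifts it when nothing lies on it. Fingers pushing less than 11 mm above the floor would hold it down.
- dog_right (a joint): The same spring dog of the gutter at y = -36 mm. Either dog gives way to a roller pushed uphill over it (with up to about 8 N) and comes up behind the roller when that is at the stop; let go, the roller runs back about 4 mm and rests on the nose.
- ringed_roller: Texture roller of reddish fired clay with five ring grooves round its barrel: cylinder 54 mm in diameter, 60 mm long, 0.14 to 0.24 kg, free to roll. Origin at its centre, y axis along the cylinder. It lies across either gutter against the foot lip, centre at gutters x = -99, z = 27 mm. At the stop its centre is at x = 88 mm, resting on the dog about 84 mm.
- plain_roller: The same kind of roller with a smooth barrel without grooves (54 mm in diameter, 60 mm long), at the foot of the other gutter; to be left there. Origin at its centre, y axis along the cylinder. Both chip if squeezed or pressed with over 35 N.
- stamp: Small wooden texture stamp, 30 x 30 x 56 mm, upright on the table just beyond the head of the rack; origin at the centre of its underside. A bystander.
- wood_rib: Flat wooden rib, 49 x 97 x 9 mm, on the table beyond the foot of the rack and its drip tray; origin at the centre of its underside. A bystander.
There are look-alikes about, which are no part of the job. What is shaped like the ringed_roller but pink is not meant.

How it is judged:
By the outcome, as a careful person would: the job done as asked, in the order asked, and still so for the second after the job is handed in, with the robot touching nothing.
It also fails if it takes over 35 s, if anything falls off the work surface, if the arm or the gripper's body presses on something with over 40 N, if the wrist force passes 120 N, or if a joint passes its speed limit or range.

### The arm

A 6-joint arm with a two-finger parallel gripper is mounted at the origin on the work surface; the furniture and walls round the work are solid. World frame = base frame: x ahead of the robot, y to its left, z up, the work surface at z = 0. Lengths are in m, angles in rad, forces in N, time in s.
With the tool pointing down it reaches from about 0.425 to 0.95 m from the base axis. Payload 3.5 kg.
Tool frame: the origin (TCP) lies between the finger pads; the fingertips stand 17 mm ahead of it and the grasp point (between the pads) lies 2 mm behind it (ctrl.tip_reach is the distance from the TCP to the fingertips, in m); z points along the fingers, y is the direction in which the jaws open and shut (so a half turn about z gives the same grasp; the last joint's range is limited). The gripper opens to 85 mm and grips with 20 to 120 N. Pads are 22 mm wide; open, the fingers measure 114 mm over their backs; the gripper's body (76 mm by 85 mm) begins 54 mm behind the grasp point. The pads swing forward as they close: fully open they stand 13 mm farther back than shut.
Start: joints at [1.076, 0.286, 1.577, -0, 1.279, -0.15], TCP at [0.228, 0.635, 0.248] pointing down, gripper open.
Joint ranges: [-2.77, 2.77], [-0.9, 2.22], [0.21, 2.48], [-1.53, 4.67], [0.24, 2.81], [-2.84, 2.84]. Speed limits (rad/s): [2.79, 2.79, 3.14, 3.14, 3.14, 3.14].

### API

Orientations are given as a unit quaternion [x, y, z, w].
In Python, from plant import monitor, imaging, workorder, ctrl gives the robot as it stands.
- The arm moves only by the tool send_rows, never from a script. Its argument "rows" is a list of rows, each a list of 4 numbers: the shift along the world's x, y, z normalised to -1 to 1, where 1 is 0.3 m, then the turn about the world's z normalised to -1 to 1, where 1 is 360 degrees. A call has 1 to 20 rows; each row is the pose to reach, as a shift and turn from the pose commanded when the call began, turning the shorter way round; what a row does not reach only later rows make up. A row lasts 1/8 s, in which the tool goes at most 62.5 mm and 10.7 degrees, less where a joint would pass 70% of its speed; a pose out of reach is approached as far as the arm can. A call with a number of a shift or a turn outside -1 to 1 is refused whole. A call with a gripper value outside its range is refused whole. "jaw" is the closure, from 0 (fully open) to 1 (shut), set as the call begins (left out, the last holds). The fingers move at their own pace and stop on an object; "newtons" is the grip in N (left out, the last holds). Time passes only in rows, so rows that repeat a pose let the fingers close. It gives the time, the measured TCP pose, the force and the opening at its end, in the units of the state.
- monitor.get_state(): the state, without advancing time (a new reading comes with each control period).
- imaging.read_camera(name): name is "scene" or "side" or "wrist"; returns the picture (400x640x3 uint8, red, green, blue); there is no depth.
- imaging.calibration(name): a dict with "intrinsics" (3x3 intrinsics, pixels), "cam_to_world" (4x4, takes a point from camera to world coordinates). Camera axes: x right, y up, looking along -z (the intrinsics and any distortion apply to the point x, -y, -z); pixel columns grow to the right and rows downward; lengths in m; the calibration is good to about 2 mm. A picture is of the moment at which its call begins: read the wrist's pose just before it. calibration takes no time and is no camera call; for the wrist camera it gives the pose at the moment of the call.
- workorder.sign_off(): hands the job in, once; it reports no verdict.
The state is a dict: "time": time; "qpos": joint angles; "dq": joint speeds; "joint_efforts": joint torques, N m; "eef_pos": TCP position; "tcp_rot": TCP orientation; "contact_force": force on the tool from outside, world axes, zero at the start; "wrist_torque": the same for the moment, N m; "opening": opening from 0.0 (shut) to 1.0 (fully open).
Only numpy, scipy, OpenCV 4.12 (cv2) and the standard library are available. Lean on these libraries where they do the work, as an engineer would, in place of code of your own. Each camera call takes 0.05 s, during which the arm holds its last target.

## Working session

There is one attempt and no reset: what is moved stays moved. The work goes in short steps, Python scripts to look and compute and a tool call to move; the robot and the scene stay as the last step left them, time stands still between calls to the robot, and variables do not carry over. Pictures are saved under pics/ and viewed, and the job is handed in when it is done.

Besides the shell and the picture viewer there is one more tool, called after ">>>" by a JSON object that holds its "api" and its "payload", one argument or row to a line. send_rows: Moves the arm, as the interface text tells. Scaled input: -1 to 1 covers 0.3 m each way for a shift and 360 degrees each way for a turn. Its arguments: {"type":"object","properties":{"rows":{"type":"array"},"jaw":{"type":"number"},"newtons":{"type":"number"}},"required":["rows"]}

```bash
ls; mkdir -p pics; python3 - <<'E'
from plant import monitor, imaging, workorder, ctrl
import cv2
s=monitor.get_state(); print(s)
for n in ["scene","side","wrist"]:
    im=imaging.read_camera(n); cv2.imwrite(f"pics/{n}0.png",im[:,:,::-1])
    c=imaging.calibration(n); print(n,c)
print(ctrl.tip_reach)
E
```

```text
pics
{'time': 0.0, 'qpos': array([ 1.07598894e+00,  2.87190737e-01,  1.57814719e+00, -6.95230889e-06,
        1.27860589e+00, -1.49989528e-01]), 'dq': array([ 0.00070049, -0.00034843,  0.0003346 , -0.00134783,  0.00261912,
        0.00117106]), 'joint_efforts': array([ 1.08118769e-03, -4.05974865e+01, -2.92632258e+01, -3.79493463e-05,
        5.73531288e-03, -5.85299745e-06]), 'eef_pos': array([0.22784274, 0.63473953, 0.24694655]), 'tcp_rot': array([ 1.71554953e-01,  9.85173851e-01, -1.11606960e-03, -3.69318428e-04]), 'contact_force': array([-0.325576  ,  0.83777546,  0.57390025]), 'wrist_torque': array([-0.00398039,  0.01072169,  0.01909926]), 'opening': 1.0004563348228013}
scene {'intrinsics': array([[483.16774468,   0.        , 313.70588006],
       [  0.        , 483.16774468, 197.96958756],
       [  0.        ,   0.        ,   1.        ]]), 'cam_to_world': array([[ 0.7452521 ,  0.45176452, -0.49041627, -0.05123627],
       [-0.66665426,  0.51927372, -0.53472134, -0.49949024],
       [ 0.01309215,  0.7254403 ,  0.68816057,  0.7513902 ],
       [ 0.        ,  0.        ,  0.    
[... 202 characters left out ...]
to_world': array([[ 0.97121018,  0.1331691 , -0.19752663,  0.26589073],
       [-0.23820975,  0.55201724, -0.79908265, -0.73738903],
       [ 0.00262498,  0.82312997,  0.56784695,  0.62956388],
       [ 0.        ,  0.        ,  0.        ,  1.        ]])}
wrist {'intrinsics': array([[285.51864845,   0.        , 318.68114409],
       [  0.        , 285.51864845, 198.42534991],
       [  0.        ,   0.        ,   1.        ]]), 'cam_to_world': array([[ 0.33956775, -0.89881949, -0.27715929,  0.15640271],
       [ 0.94057907,  0.32380683,  0.10227487,  0.66086276],
       [-0.00218057, -0.29541947,  0.95536516,  0.37310393],
       [ 0.        ,  0.        ,  0.        ,  1.        ]])}
0.017
```

View pics/scene0.png

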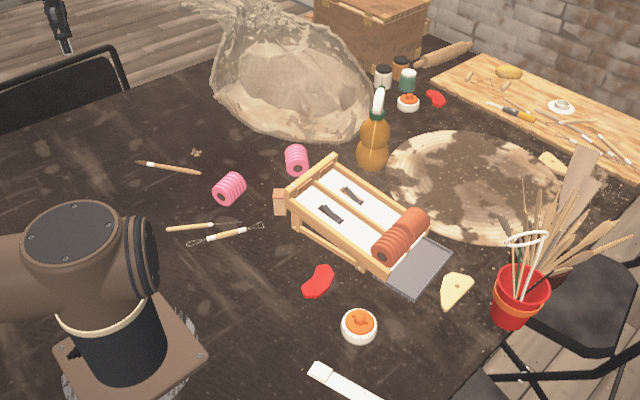

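View pics/side0.png

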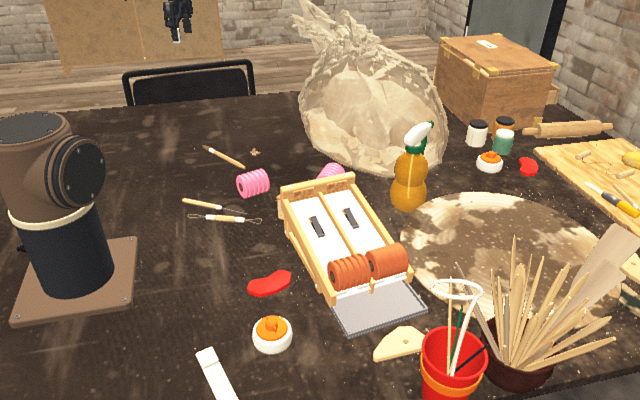

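View pics/wrist0.png

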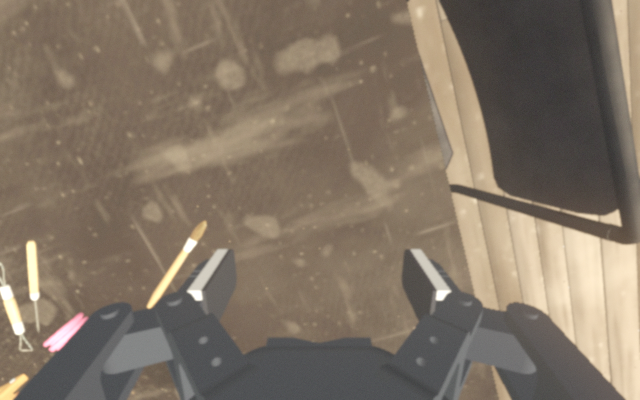

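```bash
python3 - <<'E'
import cv2
a=cv2.imread("pics/scene0.png")[140:315,260:470]; cv2.imwrite("pics/sc.png",cv2.resize(a,None,fx=3.4,fy=3.4,interpolation=cv2.INTER_CUBIC)); 
a=cv2.imread("pics/side0.png")[160:340,265:435]; cv2.imwrite("pics/sd.png",cv2.resize(a,None,fx=3.3,fy=3.3,interpolation=cv2.INTER_CUBIC))
E
```

```text
(no output)
```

View pics/sc.png

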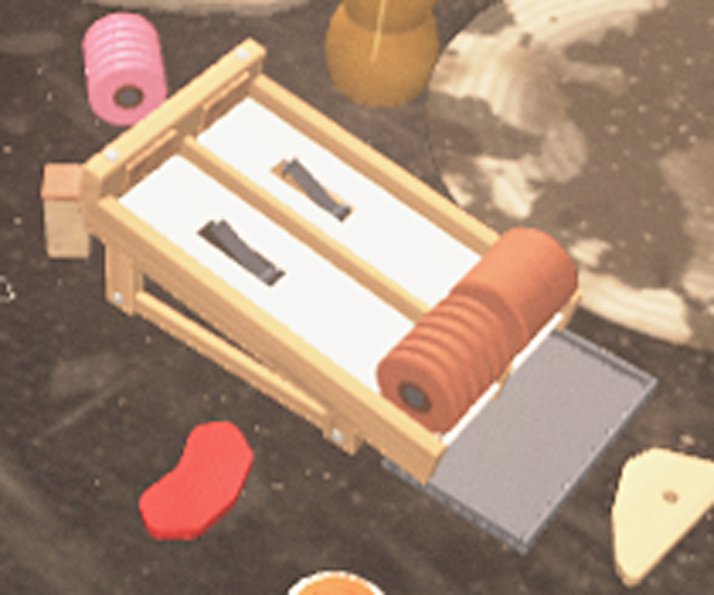

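View pics/sd.png

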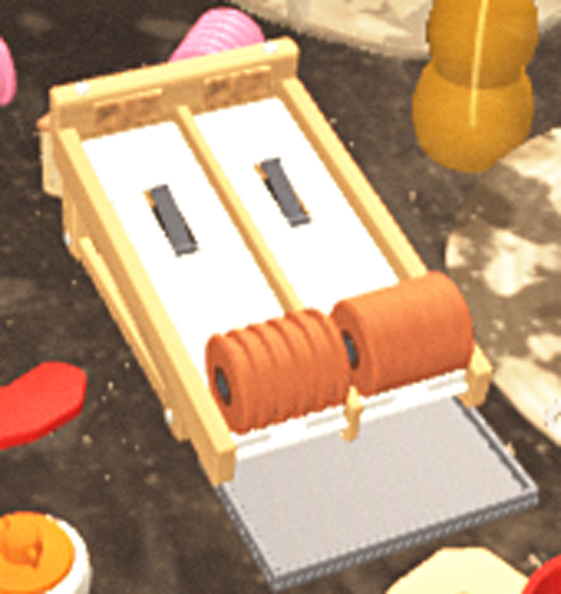

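```bash
cat > h.py <<'E'
import numpy as np,cv2
from scipy.optimize import least_squares
from plant import monitor, imaging, workorder, ctrl
T9=np.radians(9)
def g2w(p,P):
    x,y,yaw=p[:3]; P=np.atleast_2d(P)/1000.
    # uphill x
    X=P[:,0]*np.cos(T9)-P[:,2]*np.sin(T9); Z=P[:,0]*np.sin(T9)+P[:,2]*np.cos(T9)+0.048; Y=P[:,1]
    return np.c_[x+np.cos(yaw)*X-np.sin(yaw)*Y, y+np.sin(yaw)*X+np.cos(yaw)*Y, Z]
def proj(c,W):
    M=np.linalg.inv(c["cam_to_world"]); q=W@M[:3,:3].T+M[:3,3]
    q=q*[1,-1,-1]; u=q@c["intrinsics"].T; return u[:,:2]/u[:,2:]
E
cat > fit.py <<'E'
from h import *
pts={"scene":[((62,36,11),(213,225)),((20,36,0),(275,280)),((62,-36,11),(290,162)),((20,-36,0),(345,215)),((-128,68,14),(443,440)),((115,80,36),(103,178)),((115,-80,36),(265,55))],
"side":[((62,36,11),(157,187)),((20,36,0),(187,251)),((62,-36,11),(268,162)),((20,-36,0),(299,220)),((-128,68,14),(233,437)),((115,80,36),(55,103)),((115,-80,36),(297,54))]}
off={"scene":(3.4,260,140),"side":(3.3,265,160)}
C={n:imaging.calibration(n) for n in pts}
def res(p):
    r=[]
    for n in pts:
        s,a,b=off[n]; G=np.array([q[0] for q in pts[n]],float); px=np.array([q[1] for q in pts[n]])/s+[a,b]
        r.append(proj(C[n],g2w(p,G))-px)
    return np.concatenate(r)
f=least_squares(lambda p:res(p).ravel(),[0.45,-0.0,2.0],loss="soft_l1")
print(f.x,np.degrees(f.x[2]));print(res(f.x).round(1))
np.save("pose.npy",f.x)
for nm,P in dict(rollerL=(-99,36,27),rollerR=(-99,-36,27),stopL=(88,36,27),foot=(-118,0,0)).items(): print(nm,g2w(f.x,P).round(4))
ed=[]
for y in(4,-4,68,-68): ed.append([(-118,y,14),(115,y,14)])
for y in (68,-68): ed.append([(-118,y,0),(115,y,0)])
ed+= [[(-118,-68,8),(-118,68,8)],[(115,-80,36),(115,80,36)]]
th=np.linspace(0,2*np.pi,30)
for y in(6,66): ed.append([(-99+27*np.cos(t),y,27+27*np.sin(t)) for t in th])
for n in pts:
    im=cv2.imread(f"pics/{n}0.png"); s,a,b=off[n]; 
    w=(int(210 if n=="scene" else 170),int(180)); im=im[b:b+w[1],a:a+w[0]]; im=cv2.resize(im,None,fx=s,fy=s,interpolation=cv2.INTER_CUBIC)
    for e in ed:
        u=((proj(C[n],g2w(f.x,np.array(e,float)))-[a,b])*s).astype(int)
        cv2.polylines(im,[u],False,(255,80,0),1)
    cv2.imwrite(f"pics/{n}_fit.png",im)
E
python3 fit.py
```

```text
[ 0.48007926 -0.05208802  1.71481417] 98.25161445211623
[[ 1.  -0.8]
 [-2.1 -1.7]
 [-0.1 -0.4]
 [-1.6 -1.4]
 [ 1.2  2.1]
 [ 0.6  1.7]
 [ 2.6 -0.5]
 [-0.5 -0.8]
 [-1.8 -1.2]
 [-0.2 -1.3]
 [-1.3 -0.4]
 [ 0.2  3.9]
 [ 0.1  2.2]
 [ 1.3  0.8]]
rollerL [[ 0.4591 -0.1582  0.0592]]
rollerR [[ 0.5303 -0.1479  0.0592]]
stopL [[0.4326 0.0246 0.0884]]
foot [[ 0.4968 -0.1674  0.0295]]
```

View pics/scene_fit.png

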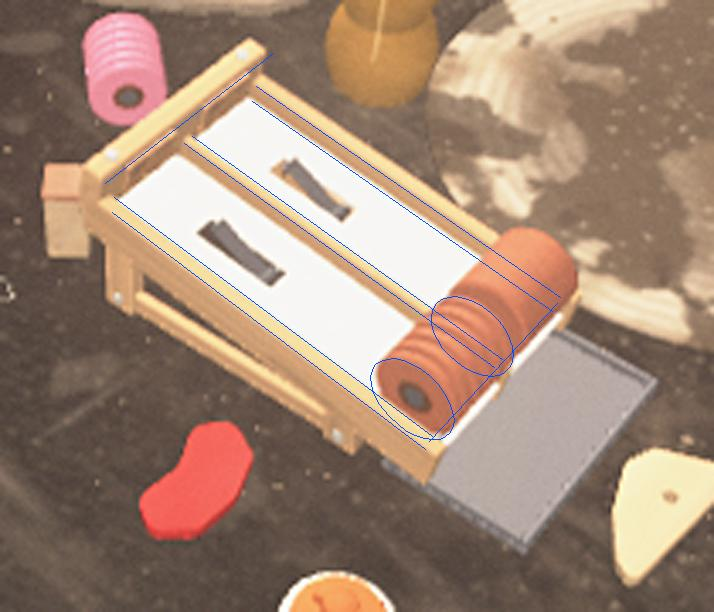

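View pics/side_fit.png

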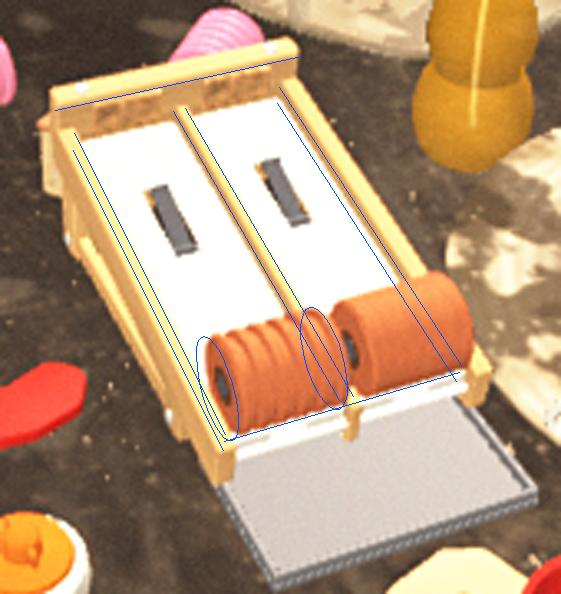

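```bash
python3 - <<'E'
s=open("fit.py").read()
i=s.index("pts="); j=s.index("off=")
s=s[:i]+'''pts={"scene":[((62,36,11),(213,225)),((62,-36,11),(290,162)),((-99,66,27),(415,397)),((118,80,36),(103,178)),((118,-80,36),(267,57)),((118,-68,0),(247,98)),((-120,-68,8),(562,320)),((-120,68,8),(445,440))],
"side":[((62,36,11),(157,187)),((62,-36,11),(268,162)),((-99,66,27),(222,384)),((-99,-6,27),(350,350)),((118,80,36),(53,106)),((118,-80,36),(297,56)),((118,-68,0),(280,97)),((-120,-68,8),(467,377)),((-120,68,8),(233,440))]}
'''+s[j:]
open("fit.py","w").write(s)
E
python3 fit.py
```

```text
[ 0.48145714 -0.05207978  1.7280914 ] 99.0123435835095
[[ 1.4 -0.8]
 [-0.1 -0.6]
 [ 0.4  0.2]
 [-0.1  1.2]
 [ 0.6 -1.9]
 [ 0.3  0.3]
 [-0.2 -5.3]
 [-2.4  0.5]
 [-0.1 -0.7]
 [ 0.  -1.4]
 [ 0.2  1.4]
 [-0.3  0.4]
 [ 0.4  0.6]
 [ 0.4 -0.9]
 [-1.6  1. ]
 [-0.5 -1.3]
 [-0.1  1.3]]
rollerL [[ 0.4619 -0.1585  0.0592]]
rollerR [[ 0.533  -0.1472  0.0592]]
stopL [[0.4329 0.024  0.0884]]
foot [[ 0.4997 -0.1672  0.0295]]
```

View pics/scene_fit.png

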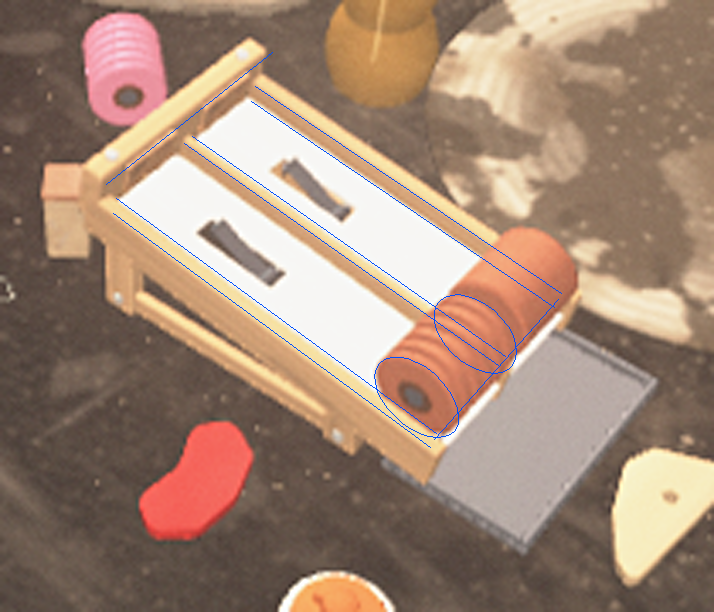

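View pics/side_fit.png

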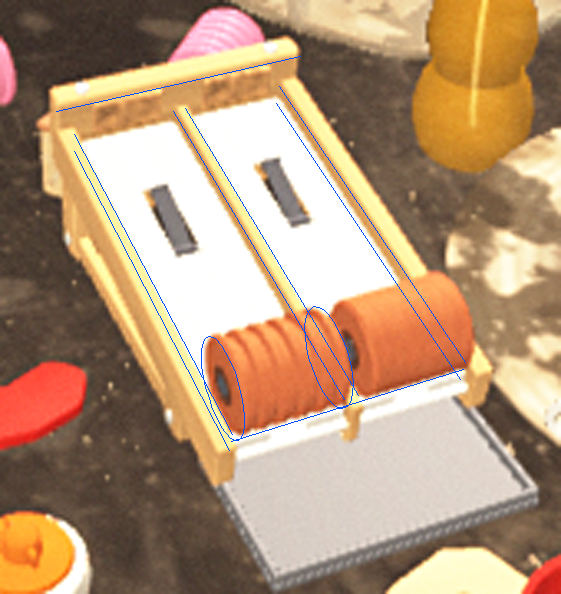

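```bash
cat > wp.py <<'E'
from h import *
p=np.load("pose.npy"); s=monitor.get_state(); e=s["eef_pos"]; 
c=imaging.calibration("scene")
def ray(px,z):
    K=c["intrinsics"];d=np.array([(px[0]-K[0,2])/K[0,0],-(px[1]-K[1,2])/K[1,1],-1]); M=c["cam_to_world"]; d=M[:3,:3]@d; return M[:3,3]+d*(z-M[2,3])/d[2]
print("bottle",ray((372,168),0),"if top x,y there",proj(c,np.array([[*ray((372,163),0)[:2],z] for z in(.15,.2,.25)])))
print("e",e, "t",s["time"],"F",s["contact_force"].round(1),s["opening"])
for xg in (-155,-145,-137,-100,0,40,50,56):
    w=g2w(p,(xg,36,17))[0]; w[2]+=0.017
    print(xg,"tcp",w.round(4),"r",np.hypot(*w[:2]).round(3),"row",((w-e)/0.3).round(4))
E
python3 wp.py
```

```text
bottle [0.66123509 0.07027217 0.        ] if top x,y there [[378.43952171 111.06193139]
 [380.86809243  91.47425423]
 [383.46164723  70.55589517]]
e [0.22786957 0.63486833 0.24720623] t 0.15 F [ 0.2 -0.1 -0.3] 1.0003090144526592
-155 tcp [ 0.4703 -0.2115  0.0575] r 0.516 row [ 0.8081 -2.8214 -0.6322]
-145 tcp [ 0.4688 -0.2018  0.0591] r 0.51 row [ 0.8029 -2.7889 -0.627 ]
-137 tcp [ 0.4675 -0.194   0.0604] r 0.506 row [ 0.7988 -2.7629 -0.6228]
-100 tcp [ 0.4618 -0.1579  0.0661] r 0.488 row [ 0.7797 -2.6425 -0.6035]
0 tcp [ 0.4463 -0.0603  0.0818] r 0.45 row [ 0.7282 -2.3174 -0.5514]
40 tcp [ 0.4401 -0.0213  0.088 ] r 0.441 row [ 0.7075 -2.1873 -0.5305]
50 tcp [ 0.4386 -0.0116  0.0896] r 0.439 row [ 0.7024 -2.1548 -0.5253]
56 tcp [ 0.4377 -0.0057  0.0906] r 0.438 row [ 0.6993 -2.1353 -0.5222]
```

>>> {"api": "send_rows", "payload": {
  "rows": [
    [0.1,-0.2,0.1,-0.03],
    [0.2,-0.4,0.1,-0.06],
    [0.3,-0.6,0.1,-0.09],
    [0.4,-0.8,0.1,-0.12],
    [0.5,-1,0.1,-0.15],
    [0.5,-1,0.1,-0.17],
    [0.5,-1,0.1,-0.17]
  ],
  "jaw": 0.75,
  "newtons": 20
}}

```text
time: 1.02
eef_pos: [0.3787, 0.3338, 0.2782]
tcp_rot: [0.65, 0.76, -0.0, -0.0]
contact_force: [0.4, 0.3, -0.5]
opening: 0.246
```

>>> {"api": "send_rows", "payload": {
  "rows": [
    [0.06,-0.2,0,0],
    [0.13,-0.4,0,0],
    [0.2,-0.6,0,0],
    [0.23,-0.8,0,0],
    [0.26,-1,0,0],
    [0.26,-1,0,0]
  ]
}}

```text
time: 1.78
eef_pos: [0.4567, 0.0329, 0.2782]
tcp_rot: [0.651, 0.759, -0.0, -0.0]
contact_force: [-0.1, 0.7, -0.1]
opening: 0.249
```

```bash
python3 wp.py; python3 -c "
from plant import monitor; s=monitor.get_state(); print(s['tcp_rot'],s['qpos'])"
```

```text
bottle [0.66123509 0.07027217 0.        ] if top x,y there [[378.43952171 111.06193139]
 [380.86809243  91.47425423]
 [383.46164723  70.55589517]]
e [0.45669373 0.032885   0.27822899] t 1.775 F [-0.1  0.7 -0.1] 0.24919861190413034
-155 tcp [ 0.4703 -0.2115  0.0575] r 0.516 row [ 0.0454 -0.8148 -0.7356]
-145 tcp [ 0.4688 -0.2018  0.0591] r 0.51 row [ 0.0402 -0.7823 -0.7304]
-137 tcp [ 0.4675 -0.194   0.0604] r 0.506 row [ 0.0361 -0.7562 -0.7262]
-100 tcp [ 0.4618 -0.1579  0.0661] r 0.488 row [ 0.017  -0.6359 -0.7069]
0 tcp [ 0.4463 -0.0603  0.0818] r 0.45 row [-0.0346 -0.3108 -0.6548]
40 tcp [ 0.4401 -0.0213  0.088 ] r 0.441 row [-0.0552 -0.1807 -0.6339]
50 tcp [ 0.4386 -0.0116  0.0896] r 0.439 row [-0.0604 -0.1482 -0.6287]
56 tcp [ 0.4377 -0.0057  0.0906] r 0.438 row [-0.0635 -0.1287 -0.6256]
[ 6.50647076e-01  7.59380257e-01 -6.21470181e-05 -5.77209858e-05] [-1.50283263e-01 -2.35223876e-01  2.05415283e+00 -4.56875499e-05
  1.32282745e+00 -3.04195893e-01]
```

>>> {"api": "send_rows", "payload": {
  "rows": [
    [0.02,-0.2,0,0],
    [0.03,-0.4,0,0],
    [0.04,-0.6,0,0],
    [0.05,-0.83,0,0],
    [0.05,-0.83,-0.2,0],
    [0.05,-0.83,-0.4,0],
    [0.05,-0.83,-0.55,0],
    [0.05,-0.83,-0.6,0],
    [0.05,-0.83,-0.6,0]
  ]
}}

```text
time: 2.9
eef_pos: [0.4717, -0.2125, 0.0981]
tcp_rot: [0.648, 0.761, 0.0, -0.001]
contact_force: [0.6, -0.2, 1.4]
opening: 0.25
```

```bash
python3 wp.py|tail -8; python3 - <<'E'
from h import *
a=imaging.read_camera("side")[:,:,::-1]; b=imaging.read_camera("scene")[:,:,::-1]
cv2.imwrite("pics/s1.png",np.vstack([cv2.resize(a[130:350,230:470],(654,600)) ]))
cv2.imwrite("pics/c1.png",cv2.resize(b[120:330,250:490],(686,600)))
E
```

```text
-155 tcp [ 0.4703 -0.2115  0.0575] r 0.516 row [-0.0046  0.0032 -0.1352]
-145 tcp [ 0.4688 -0.2018  0.0591] r 0.51 row [-0.0098  0.0358 -0.13  ]
-137 tcp [ 0.4675 -0.194   0.0604] r 0.506 row [-0.0139  0.0618 -0.1258]
-100 tcp [ 0.4618 -0.1579  0.0661] r 0.488 row [-0.033   0.1821 -0.1065]
0 tcp [ 0.4463 -0.0603  0.0818] r 0.45 row [-0.0846  0.5072 -0.0544]
40 tcp [ 0.4401 -0.0213  0.088 ] r 0.441 row [-0.1052  0.6373 -0.0335]
50 tcp [ 0.4386 -0.0116  0.0896] r 0.439 row [-0.1103  0.6698 -0.0283]
56 tcp [ 0.4377 -0.0057  0.0906] r 0.438 row [-0.1134  0.6893 -0.0252]
```

View pics/s1.png

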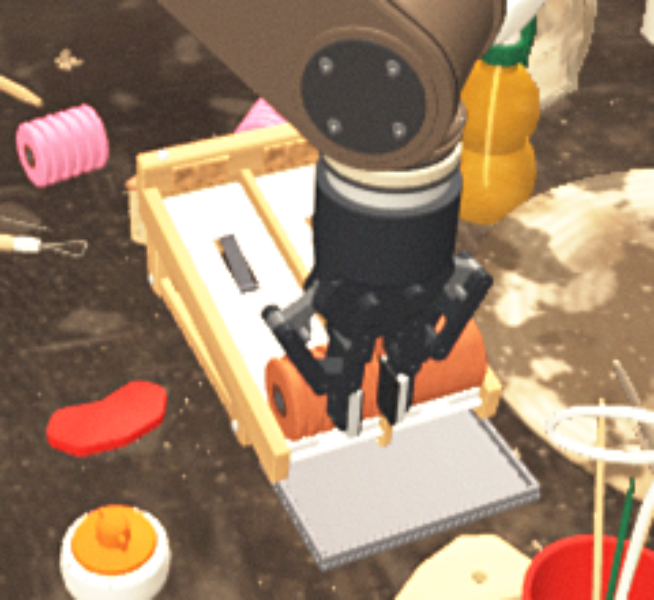

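View pics/c1.png

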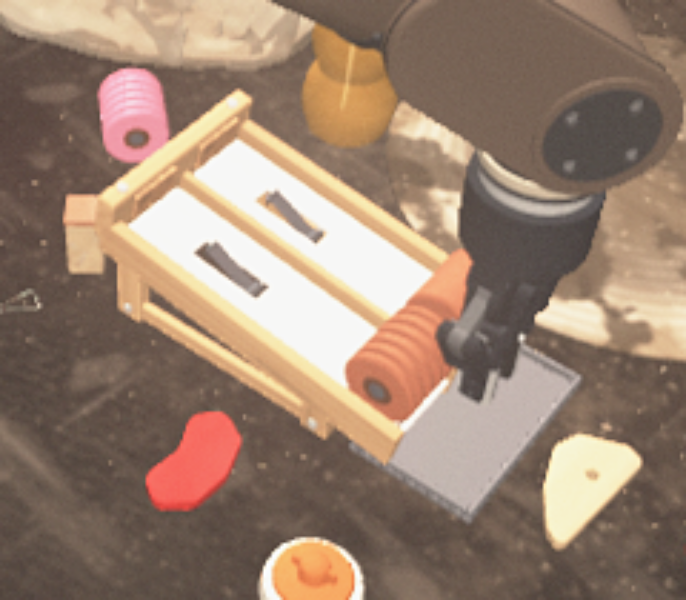

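```bash
python3 - <<'E'
from h import *
e=monitor.get_state()["eef_pos"]
for n,f in(("side",lambda u:(u-[230,130])*2.725),("scene",lambda u:(u-[250,120])*2.858)):
    c=imaging.calibration(n); ty=np.array([np.cos(np.radians(9)),np.sin(np.radians(9)),0])
    for s in(-.0105,.0105,-.025,.025): print(n,s,[f(proj(c,(e+s*ty-[0,0,h])[None]))[0].round(0) for h in(.010,.017)])
    p=np.load("pose.npy")
    print([f(proj(c,g2w(p,(-126,y,27))))[0].round(0) for y in (36,6,66)])
E
```

```text
side -0.0105 [array([355., 416.]), array([355., 425.])]
side 0.0105 [array([388., 406.]), array([387., 415.])]
side -0.025 [array([332., 423.]), array([332., 432.])]
side 0.025 [array([410., 399.]), array([409., 408.])]
[array([342., 423.]), array([386., 409.]), array([297., 436.])]
scene -0.0105 [array([480., 384.]), array([478., 391.])]
scene 0.0105 [array([497., 364.]), array([495., 371.])]
scene -0.025 [array([468., 398.]), array([466., 405.])]
scene 0.025 [array([508., 350.]), array([506., 358.])]
[array([437., 388.]), array([461., 362.]), array([413., 416.])]
```

>>> {"api": "send_rows", "payload": {
  "rows": [
    [-0.005,0.003,-0.05,0],
    [-0.005,0.003,-0.1,0],
    [-0.005,0.003,-0.135,0],
    [-0.005,0.003,-0.135,0]
  ]
}}

```text
time: 3.5
eef_pos: [0.4687, -0.2123, 0.0563]
tcp_rot: [0.649, 0.761, -0.0, -0.001]
contact_force: [-0.1, -0.4, -0.3]
opening: 0.253
```

>>> {"api": "send_rows", "payload": {
  "rows": [
    [-0.0026,0.0163,0.0026,0],
    [-0.0052,0.0325,0.0052,0],
    [-0.0077,0.0488,0.0078,0],
    [-0.0103,0.065,0.0104,0],
    [-0.0129,0.0813,0.013,0],
    [-0.0155,0.0976,0.0157,0],
    [-0.0181,0.1138,0.0183,0],
    [-0.0206,0.13,0.0209,0]
  ]
}}

```text
time: 4.5
eef_pos: [0.4634, -0.1736, 0.0642]
tcp_rot: [0.649, 0.761, -0.0, 0.0]
contact_force: [0.4, -1.7, 1.9]
opening: 0.248
```

```bash
python3 wp.py|tail -9; python3 - <<'E'
from h import *
a=imaging.read_camera("side")[:,:,::-1]; b=imaging.read_camera("scene")[:,:,::-1]
cv2.imwrite("pics/s2.png",np.hstack([cv2.resize(a[140:340,250:450],(400,400),interpolation=2),cv2.resize(b[130:330,260:460],(400,400),interpolation=2) ]))
E
```

```text
e [ 0.46343808 -0.17359375  0.06420339] t 4.5 F [ 0.4 -1.7  1.9] 0.24784190569172743
-155 tcp [ 0.4703 -0.2115  0.0575] r 0.516 row [ 0.0229 -0.1265 -0.0222]
-145 tcp [ 0.4688 -0.2018  0.0591] r 0.51 row [ 0.0177 -0.094  -0.017 ]
-137 tcp [ 0.4675 -0.194   0.0604] r 0.506 row [ 0.0136 -0.068  -0.0128]
-100 tcp [ 0.4618 -0.1579  0.0661] r 0.488 row [-0.0055  0.0523  0.0065]
0 tcp [ 0.4463 -0.0603  0.0818] r 0.45 row [-0.0571  0.3775  0.0586]
40 tcp [ 0.4401 -0.0213  0.088 ] r 0.441 row [-0.0777  0.5076  0.0795]
50 tcp [ 0.4386 -0.0116  0.0896] r 0.439 row [-0.0829  0.5401  0.0847]
56 tcp [ 0.4377 -0.0057  0.0906] r 0.438 row [-0.0859  0.5596  0.0878]
```

View pics/s2.png

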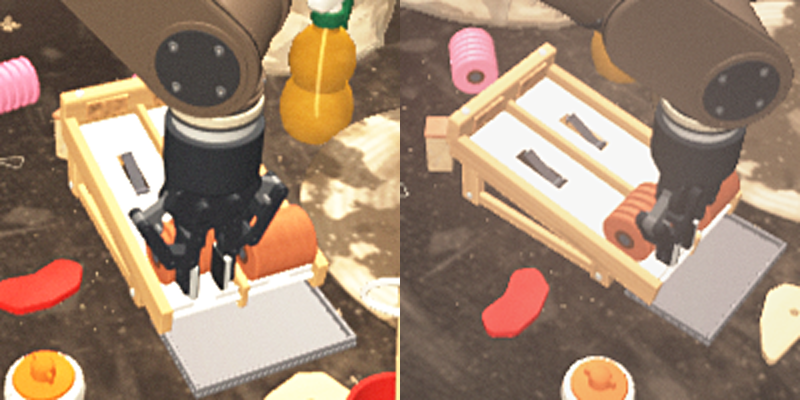

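>>> {"api": "send_rows", "payload": {
  "rows": [
    [-0.004,0.0163,0.0026,0],
    [-0.008,0.0325,0.0052,0],
    [-0.011,0.0488,0.0078,0],
    [-0.014,0.065,0.0104,0],
    [-0.017,0.0813,0.013,0],
    [-0.02,0.0976,0.0157,0],
    [-0.024,0.1138,0.0183,0],
    [-0.028,0.13,0.0209,0],
    [-0.032,0.1463,0.0235,0],
    [-0.035,0.1626,0.0261,0],
    [-0.038,0.1789,0.0287,0],
    [-0.041,0.1951,0.0313,0],
    [-0.044,0.2114,0.0339,0],
    [-0.047,0.2276,0.0365,0]
  ]
}}

```text
time: 6.35
eef_pos: [0.4493, -0.1052, 0.0751]
tcp_rot: [0.649, 0.761, -0.0, -0.0]
contact_force: [0.9, -2.6, 1.0]
opening: 0.249
```

```bash
python3 wp.py|tail -9; python3 - <<'E'
from h import *
a=imaging.read_camera("side")[:,:,::-1]; b=imaging.read_camera("scene")[:,:,::-1]
cv2.imwrite("pics/s3.png",np.hstack([cv2.resize(a[140:340,250:450],(400,400),interpolation=2),cv2.resize(b[130:330,260:460],(400,400),interpolation=2) ]))
E
```

```text
e [ 0.44925425 -0.10521287  0.07508071] t 6.35 F [ 0.9 -2.6  1. ] 0.24944601822609175
-155 tcp [ 0.4703 -0.2115  0.0575] r 0.516 row [ 0.0702 -0.3544 -0.0585]
-145 tcp [ 0.4688 -0.2018  0.0591] r 0.51 row [ 0.065  -0.3219 -0.0532]
-137 tcp [ 0.4675 -0.194   0.0604] r 0.506 row [ 0.0609 -0.2959 -0.0491]
-100 tcp [ 0.4618 -0.1579  0.0661] r 0.488 row [ 0.0418 -0.1756 -0.0298]
0 tcp [ 0.4463 -0.0603  0.0818] r 0.45 row [-0.0098  0.1496  0.0224]
40 tcp [ 0.4401 -0.0213  0.088 ] r 0.441 row [-0.0304  0.2796  0.0432]
50 tcp [ 0.4386 -0.0116  0.0896] r 0.439 row [-0.0356  0.3121  0.0484]
56 tcp [ 0.4377 -0.0057  0.0906] r 0.438 row [-0.0387  0.3316  0.0516]
```

View pics/s3.png

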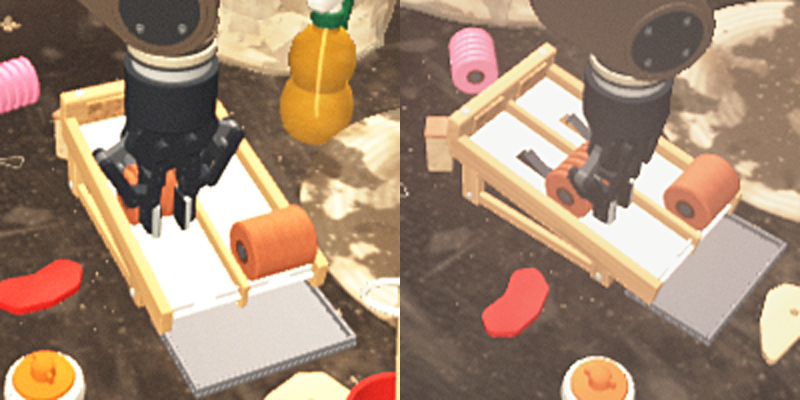

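>>> {"api": "send_rows", "payload": {
  "rows": [
    [-0.0026,0.0163,0.0026,0],
    [-0.0052,0.0325,0.0052,0],
    [-0.0077,0.0488,0.0078,0],
    [-0.0103,0.065,0.0104,0],
    [-0.0129,0.0813,0.013,0],
    [-0.0155,0.0976,0.0157,0],
    [-0.0181,0.1138,0.0183,0],
    [-0.0206,0.13,0.0209,0],
    [-0.0232,0.1463,0.0235,0],
    [-0.0258,0.1626,0.0261,0],
    [-0.0284,0.1789,0.0287,0],
    [-0.031,0.1951,0.0313,0]
  ]
}}

```text
time: 7.95
eef_pos: [0.44, -0.0468, 0.0845]
tcp_rot: [0.649, 0.761, -0.0, 0.0]
contact_force: [1.9, -3.8, 2.9]
opening: 0.25
```

```bash
python3 wp.py|tail -9; python3 - <<'E'
from h import *
a=imaging.read_camera("side")[:,:,::-1]; b=imaging.read_camera("scene")[:,:,::-1]
cv2.imwrite("pics/s4.png",np.hstack([cv2.resize(a[160:260,270:370],(400,400),interpolation=2),cv2.resize(b[140:240,270:370],(400,400),interpolation=2) ]))
E
```

```text
e [ 0.44001719 -0.04679681  0.08450682] t 7.95 F [ 1.9 -3.8  2.9] 0.25012611312982547
-155 tcp [ 0.4703 -0.2115  0.0575] r 0.516 row [ 0.1009 -0.5492 -0.0899]
-145 tcp [ 0.4688 -0.2018  0.0591] r 0.51 row [ 0.0958 -0.5167 -0.0847]
-137 tcp [ 0.4675 -0.194   0.0604] r 0.506 row [ 0.0917 -0.4906 -0.0805]
-100 tcp [ 0.4618 -0.1579  0.0661] r 0.488 row [ 0.0726 -0.3703 -0.0612]
0 tcp [ 0.4463 -0.0603  0.0818] r 0.45 row [ 0.021  -0.0452 -0.0091]
40 tcp [ 0.4401 -0.0213  0.088 ] r 0.441 row [0.0004 0.0849 0.0118]
50 tcp [ 0.4386 -0.0116  0.0896] r 0.439 row [-0.0048  0.1174  0.017 ]
56 tcp [ 0.4377 -0.0057  0.0906] r 0.438 row [-0.0079  0.1369  0.0201]
```

View pics/s4.png

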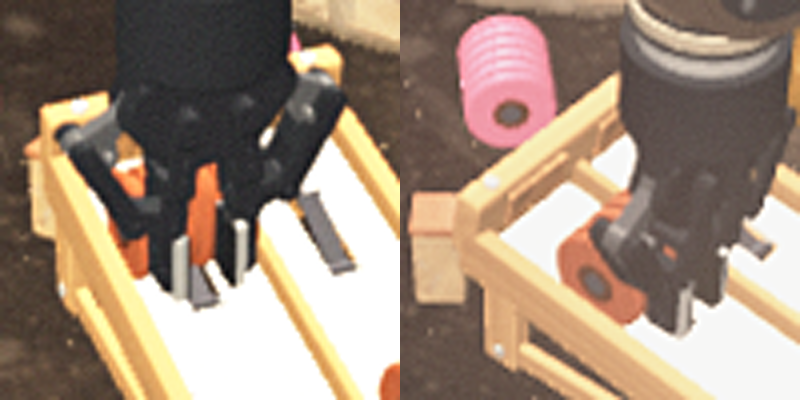

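>>> {"api": "send_rows", "payload": {
  "rows": [
    [-0.0026,0.0163,0.0026,0],
    [-0.0052,0.0325,0.0052,0],
    [-0.0077,0.0488,0.0078,0],
    [-0.0103,0.065,0.0104,0],
    [-0.0116,0.073,0.0118,0],
    [-0.0129,0.0813,0.013,0]
  ]
}}

```text
time: 8.8
eef_pos: [0.4356, -0.0221, 0.0879]
tcp_rot: [0.649, 0.761, -0.0, -0.001]
contact_force: [0.8, 0.3, -0.4]
opening: 0.252
```

```bash
cat > look.py <<'E'
import sys
from h import *
a=imaging.read_camera("side")[:,:,::-1]; b=imaging.read_camera("scene")[:,:,::-1]
cv2.imwrite("pics/%s.png"%sys.argv[1],np.hstack([cv2.resize(a[160:260,270:370],(400,400),interpolation=2),cv2.resize(b[140:240,270:370],(400,400),interpolation=2) ]))
E
python3 wp.py|tail -9|grep -v "^-"; python3 look.py s5
```

```text
e [ 0.43559725 -0.02205785  0.08791705] t 8.8 F [ 0.8  0.3 -0.4] 0.2517221598187684
0 tcp [ 0.4463 -0.0603  0.0818] r 0.45 row [ 0.0357 -0.1276 -0.0204]
40 tcp [ 0.4401 -0.0213  0.088 ] r 0.441 row [0.0151 0.0024 0.0004]
50 tcp [ 0.4386 -0.0116  0.0896] r 0.439 row [0.0099 0.035  0.0057]
56 tcp [ 0.4377 -0.0057  0.0906] r 0.438 row [0.0069 0.0545 0.0088]
```

View pics/s5.png

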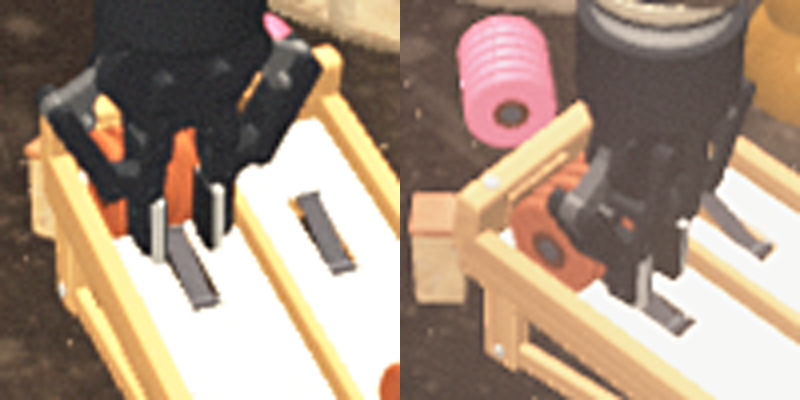

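>>> {"api": "send_rows", "payload": {
  "rows": [
    [-0.001,0.0065,0.001,0],
    [-0.002,0.013,0.002,0],
    [-0.003,0.0195,0.003,0]
  ]
}}

```text
time: 9.28
eef_pos: [0.4352, -0.0167, 0.0893]
tcp_rot: [0.649, 0.761, 0.0, -0.0]
contact_force: [0.5, 0.0, -0.3]
opening: 0.246
```

>>> {"api": "send_rows", "payload": {
  "rows": [
    [-0.001,0.005,0.001,0],
    [-0.0015,0.01,0.0015,0]
  ]
}}

```text
time: 9.52
eef_pos: [0.4354, -0.0142, 0.0902]
tcp_rot: [0.649, 0.761, -0.0, 0.001]
contact_force: [0.6, -2.7, 1.7]
opening: 0.254
```

```bash
python3 look.py s6
```

```text
(no output)
```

View pics/s6.png

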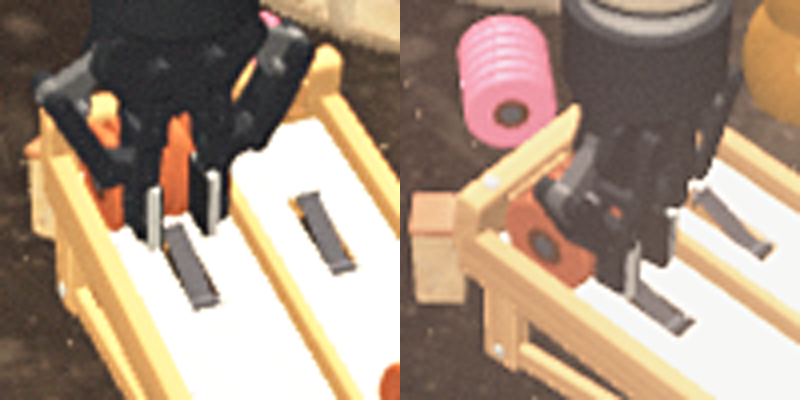

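>>> {"api": "send_rows", "payload": {
  "rows": [
    [-0.0005,0.004,0.0006,0],
    [-0.001,0.008,0.0012,0]
  ]
}}

```text
time: 9.88
eef_pos: [0.4348, -0.0119, 0.0902]
tcp_rot: [0.649, 0.761, -0.0, 0.001]
contact_force: [1.3, -7.5, 1.0]
opening: 0.252
```

>>> {"api": "send_rows", "payload": {
  "rows": [
    [-0.0005,0.004,0.0006,0],
    [-0.0008,0.006,0.001,0],
    [-0.0008,0.006,0.001,0]
  ]
}}

```text
time: 10.25
eef_pos: [0.4346, -0.0118, 0.0903]
tcp_rot: [0.648, 0.761, -0.002, 0.002]
contact_force: [0.2, -11.0, -2.0]
opening: 0.251
```

```bash
python3 look.py s7
```

```text
(no output)
```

View pics/s7.png

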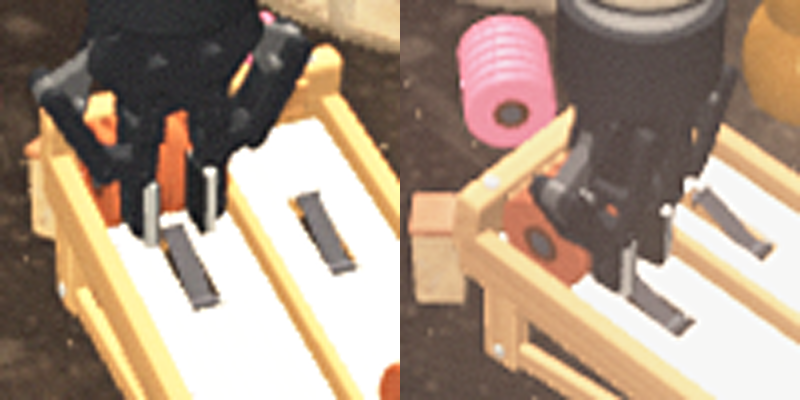

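>>> {"api": "send_rows", "payload": {
  "rows": [
    [0.001,-0.0065,0,0],
    [0.002,-0.013,0,0],
    [0.003,-0.0195,0,0],
    [0.004,-0.026,0,0],
    [0.005,-0.033,0,0],
    [0.008,-0.05,0,0],
    [0.012,-0.08,0,0],
    [0.016,-0.11,0,0],
    [0.016,-0.11,0,0]
  ]
}}

```text
time: 11.48
eef_pos: [0.4393, -0.0434, 0.0905]
tcp_rot: [0.65, 0.76, 0.0, 0.0]
contact_force: [-0.4, 0.8, -0.1]
opening: 0.25
```

```bash
python3 look.py s8
```

```text
(no output)
```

View pics/s8.png

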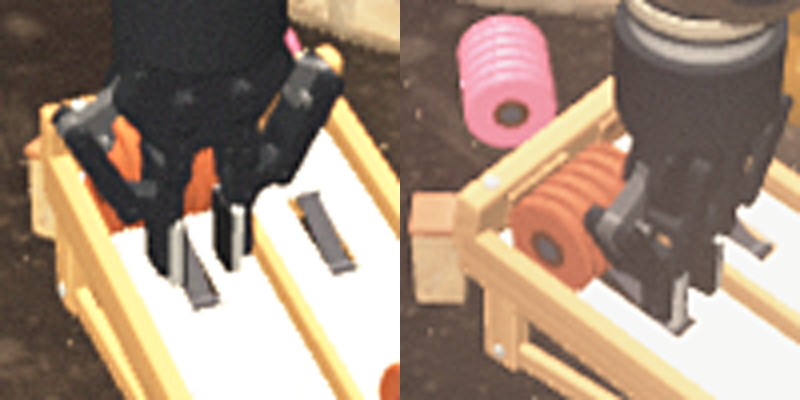

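>>> {"api": "send_rows", "payload": {
  "rows": [
    [0.01,-0.06,0,0],
    [0.02,-0.12,0.05,0],
    [0.02,-0.12,0.2,0],
    [0.03,-0.12,0.4,0],
    [0.05,-0.2,0.6,0],
    [0.1,-0.4,0.6,0],
    [0.15,-0.6,0.6,0],
    [0.15,-0.7,0.6,0],
    [0.15,-0.7,0.6,0]
  ]
}}

```text
time: 12.7
eef_pos: [0.4837, -0.2557, 0.2713]
tcp_rot: [0.651, 0.759, -0.0, 0.0]
contact_force: [-0.4, 0.0, -0.2]
opening: 0.248
```

```bash
python3 look.py s9; python3 - <<'E'
from h import *
cv2.imwrite("pics/f9.png",imaging.read_camera("scene")[:,:,::-1]);print(monitor.get_state()["contact_force"])
E
```

```text
[ 0.41819586 -1.10652097 -0.32891607]
```

View pics/s9.png

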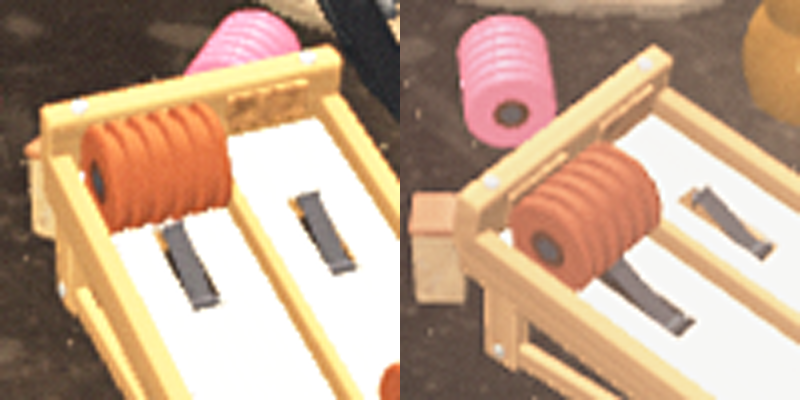

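View pics/f9.png

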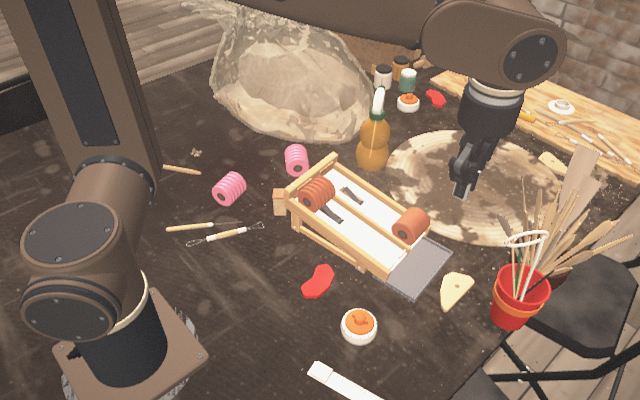

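```bash
python3 - <<'E'
from h import *
p=np.load("pose.npy")
for n,px in(("scene",(306.7,202.5)),("side",(294,204.5))):
    c=imaging.calibration(n); print(n,px,[(x,proj(c,g2w(p,(x,66,27)))[0].round(1)) for x in(75,80,84,88)])
print(workorder.sign_off())
E
```

```text
scene (306.7, 202.5) [(75, array([310.8, 204.8])), (80, array([308.8, 203.3])), (84, array([307.3, 202.2])), (88, array([305.8, 201.1]))]
side (294, 204.5) [(75, array([295.9, 209.1])), (80, array([294.9, 207.3])), (84, array([294.2, 206. ])), (88, array([293.5, 204.6]))]
the job is handed in; nothing more can be done
None
```

The ringed roller now rests at the head of its gutter (y = +36 mm) with the spring dog up behind it, and I have handed the job in. I pushed it up with both fingertips partly closed, about 17 mm above the floor. It went over the dog until the reading rose to 11 N with no further travel, which I took as the stop. Then I backed the hand off and lifted it clear, at 12.7 s.

- **Roller position:** it came back about 4 mm when released and looked the same in the next picture. The scene camera puts its centre at about x = 84 to 85 mm, where it should rest on the dog. The side camera reads nearer 88 mm, a difference of 1.5 pixels, within the calibration error.
- **Everything else:** in the last pictures the plain roller is still at the foot of its gutter. The stamp and the rib look unmoved.
- **Less certain points:** the fitted rack pose was off by 1 to 2 pixels at most points in both cameras, and by 5 pixels at one lip corner. I judged the dog to be up from the pictures and the roller resting on it; there was no joint reading to confirm it.

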